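# Lock the lamp ring, then hold the cuvette in the photometer beam

### The arm

A 6-joint arm with a two-finger parallel gripper is mounted at the origin on a cart in front of the work surface, level with it; the furniture and walls round the work are solid. World frame = base frame: x ahead of the robot, y to its left, z up, the work surface at z = 0. Lengths are in m, angles in rad, forces in N, time in s.
With the tool pointing down it reaches from about 0.375 to 0.825 m from the base axis. Payload 5.5 kg.
Tool frame: the origin (TCP) lies midway between the tips of the shut fingers; the grasp point (between the pads) lies manip.hold_point_z behind it (manip.hold_point_z is the distance from the TCP to the grasp point, in m); z points along the fingers, y is the direction in which the jaws open and shut (so a half turn about z gives the same grasp; the last joint's range is limited). The gripper opens to 85 mm and grips with 20 to 120 N. Pads are 22 mm wide; open, the fingers measure 114 mm over their backs; the gripper's body (76 mm by 85 mm) begins 54 mm behind the grasp point. The pads swing forward as they close: fully open they stand 13 mm farther back than shut.
Start: joints at [1.205, 0.314, -0.047, 1.21, 0, 1.571], TCP at [0.215, 0.56, 0.231] pointing down, gripper open.
Joint ranges: [-2.67, 2.67], [-0.69, 1.73], [-1.03, 1.25], [-2.08, 2.16], [-1.42, 1.45], [-3.14, 3.14]. Speed limits (rad/s): [2.39, 2.39, 3.01, 3.14, 3.14, 3.14].

### API

Orientations are given as a unit quaternion [x, y, z, w].
In Python, from cell import manip, vision gives the robot as it stands. The module is installed in compiled form; this text tells all that it offers.
- The arm moves only by the tool carry_out, never from a script. Its argument "commands" is a list of rows, each an object with "dp": the shift along the tool's x, y, z in cm, a list of three; "rot": the turn, a rotation vector about the tool's x, y, z in degrees, a list of three. In form: [{"dp": [tx, ty, tz], "rot": [rx, ry, rz]}, ...]. A call has 1 to 10 rows; each row is the pose to reach, as a shift and turn from the pose measured when the call began, along the tool's axes at that moment; what a row does not reach only later rows make up. A row lasts 1/12 s, in which the tool goes at most 41.7 mm and 7.16 degrees, less where a joint would pass 70% of its speed; a pose out of reach is approached as far as the arm can. A call with a gripper value outside its range is refused whole. "hand" is the opening, from 0 (shut) to 1 (fully open), set as the call begins (left out, the last holds). The fingers move at their own pace and stop on an object; the grip force is fixed at half the most. Time passes only in rows, so rows that repeat a pose let the fingers close. It gives the time, the measured TCP pose, the force and the opening at its end, in the units of the state.
- manip.get_obs(): the state, without advancing time (a new reading comes with each control period).
- vision.get_image(name): name is "side" or "top"; returns the picture (480x640x3 uint8, red, green, blue); there is no depth.
- vision.get_calibration(name): a dict with "vfov" (degrees; the focal length in pixels is half the picture's height over the tangent of half this angle, whatever the lens; pixels are square), "cx", "cy" (the principal point, pixels), "k1" (the pictures are not rectified: a ray, as slopes to the right and down, at radius r is drawn at 1 + k1 r^2 times it, then the intrinsics apply), "R" (3x3) and "t" (3): a world point X has camera coordinates R X + t. Camera axes: x right, y down, z forward; pixel columns grow to the right and rows downward; lengths in m; the calibration is good to about 2 mm. A picture is of the moment at which its call begins. get_calibration takes no time and is no camera call.
- manip.close_job(): hands the job in, once; it reports no verdict.
The state is a dict: "clock": time; "joints": joint angles; "qvel": joint speeds; "joint_efforts": joint torques, N m; "tool_pos": TCP position; "orientation": TCP orientation; "ft_force": force on the tool from outside, world axes, zero at the start; "ft_torque": the same for the moment, N m; "grip_width": finger opening in m.
Only numpy, scipy, OpenCV 4.12 (cv2) and the standard library are available. Lean on these libraries where they do the work, as an engineer would, in place of code of your own. Each camera call takes 0.05 s, during which the arm holds its last target. There are 200 camera calls.

### The job

On the bench photometer, first turn the black winged lock ring on the lamp head clockwise until its white pointer meets the red mark. Then take the blue-capped clear cuvette from its stand by its two white frosted faces only, never touching the clear faces, and hold it upright and still in the light path, midway between lamp and sensor, clear faces square to the beam, the beam through the tick-marked target. Finish while still holding it there, touching neither lamp nor sensor, with the amber cell and other things left alone.

Things in the scene. Friction and masses are not known exactly. Their poses are not given: they have to be found in the camera images.
- photometer: fixed photometer; origin on the work surface below mid gap, x along the beam from sensor to lamp, z up. Base x -105 to +127 mm, 90 wide, 12 high, black line under the beam. Grey lamp head x +67 to +123 mm, 76 wide, flat top 113 mm up, lens at x +58; black sensor head x -102 to -64, 56 wide, 111 high, its eye at x -60. The gap between is empty above the base, for the cuvette
- beam_mid (a point): the middle of the light path: on the beam axis (axis horizontal, along the photometer's x), 90 mm above the surface, half-way between lens and sensor eye; axes as the photometer
- lock_ring (a joint): angle of the black lock ring about its vertical axis, rad; grows as it turns clockwise seen from above; starts between 0 and 0.35, end stop and locked mark at 1.25; stays where it is left (friction about 0.08 N m)
- ring_grip (a point): centre of the lock ring, half its height (122 mm up); turns with it, x axis along the wing with the white pointer. Knurled ring 48 mm across, 18 high, on the lamp head's top; two opposite wings along x (66 mm over both, 9 wide, 12 high). A fixed round heat sink, 32 mm across, rises through it to 12 mm above its top. Grip from above across the 48 mm at its +y and -y sides and turn
- locked_mark (a point): small red mark painted on the lamp head's top, at its +y edge, 35 mm from the ring's axis: when the ring's white pointer points at it the ring is locked
- cell_stand: fixed grey plastic stand 130 x 60 x 16 mm, origin under its centre, long along its x. Two rectangular nests at x -35 and +35 mm, 10 mm deep, hold the two cells upright with 1.5 mm play all round. Which cell stands in which nest varies
- cuvette_centre (a point): centre, half-way up, of the loose clear cuvette with blue cap, 26 x 30 x 70 mm (x, y, z), about 80 g, upright in the stand, underside 6 mm above the work surface, axes along the stand's. White frosted faces: +y and -y, 30 mm apart, 24 wide, 62 high below the cap: grip here only. Clear faces: +x and -x, 1 mm proud
- cuvette_target (a point): the target inside the cuvette, on its axis, 22 mm above its underside and 13 mm below cuvette_centre; black ticks on both clear faces show it. Axes as the cuvette
- cuvette_glass: the clear glass block of the cuvette (26 x 22 x 62 mm, origin at its centre, 31 mm above the cuvette's underside): its two clear faces must not be touched by the fingers
- amber_cell_centre (a point): centre of the amber cell with the yellow cap, of the same shape and size, loose in the other nest: leave alone
- tape: loose roll of amber tape, 60 mm across, 12 mm high, flat; origin under its centre: leave alone
- jar: loose small jar with yellow lid, 36 mm across, 33 mm high: leave alone
- eye_loupe: loose black loupe, 36 mm across, 30 mm high: leave alone

How it is judged:
By the outcome, as a careful person would: the job done as asked, in the order asked, and still so for the second after the job is handed in, while the arm keeps its last pose, push and grip.
It also fails if it takes over 48 s, if anything falls off the work surface, if the arm or the gripper's body presses on something with over 40 N, if the wrist force passes 120 N, or if a joint passes its speed limit or range.

## Working session

There is one attempt and no reset: what is moved stays moved. The work goes in short steps, Python scripts to look and compute and a tool call to move; the robot and the scene stay as the last step left them, time stands still between calls to the robot, and variables do not carry over. Pictures are saved under pics/ and viewed, on a budget of 10 in all, crops included, one or two more only if the job needs it, and the job is handed in when it is done.

Besides the shell and the picture viewer there is one more tool, called after "Request:" by a JSON object that holds its "fn" and its "kwargs", one argument or row to a line. carry_out: Moves the arm, as the interface text tells. Its arguments: {"type":"object","properties":{"commands":{"type":"array","items":{"type":"object","properties":{"dp":{"type":"array","items":{"type":"number"}},"rot":{"type":"array","items":{"type":"number"}}}}},"hand":{"type":"number"}},"required":["commands"]}

```bash
mkdir -p pics; cat > h.py <<'E'
import numpy as np, cv2
from cell import manip, vision
def snap(n,f):
    im=vision.get_image(n); cv2.imwrite('pics/'+f,im[:,:,::-1]); return im
def K(n):
    c=vision.get_calibration(n); f=240/np.tan(np.radians(c['vfov'])/2); return c,f
def ray(n,u,v):
    c,f=K(n); d=np.array([(u-c['cx'])/f,(v-c['cy'])/f]); s=d.copy()
    for _ in range(50): s=d/(1+c['k1']*(s@s))
    R=np.array(c['R']); return -R.T@np.array(c['t']), R.T@np.array([*s,1])
def atz(n,u,v,z):
    o,d=ray(n,u,v); return o+d*(z-o[2])/d[2]
def proj(n,X):
    c,f=K(n); p=np.array(c['R'])@np.array(X)+np.array(c['t']); s=p[:2]/p[2]; s=s*(1+c['k1']*(s@s))
    return s*f+[c['cx'],c['cy']]
def crop(f,g,x0,y0,x1,y1,k):
    im=cv2.imread('pics/'+f)[y0:y1,x0:x1]; cv2.imwrite('pics/'+g,cv2.resize(im,None,fx=k,fy=k,interpolation=cv2.INTER_CUBIC))
E
python3 - <<'E'
from h import *
snap('top','t1.png'); snap('side','s1.png'); print(manip.get_obs(), manip.hold_point_z)
for n in('top','side'): print(vision.get_calibration(n), ray(n,320,240)[0])
E
```

```text
{'clock': 0.1, 'joints': array([ 1.20495756e+00,  3.14157205e-01, -4.79732809e-02,  1.21020443e+00,
       -2.27671823e-05,  1.57079240e+00]), 'qvel': array([-0.00099358, -0.00092769,  0.00182097, -0.00064616, -0.00012215,
        0.00030081]), 'joint_efforts': array([ 3.07934697e-04, -5.40766776e+01,  3.40542126e+01,  1.11842353e-02,
        7.10825702e-05,  2.01968754e-05]), 'tool_pos': array([0.21446066, 0.55980623, 0.23052219]), 'orientation': array([ 1.81899029e-01,  9.83316913e-01, -7.58531572e-04, -1.28743438e-04]), 'ft_force': array([ 0.40690029, -0.00704722, -0.28217514]), 'ft_torque': array([-0.0185278 ,  0.02359512, -0.01995575]), 'grip_width': 0.08521967332067173} 0.0187
{'vfov': 50.869240564947184, 'cx': 317.9766456062032, 'cy': 244.15942630731053, 'k1': -0.09978843571135498, 'R': array([[-1.42078365e-03, -9.99970735e-01,  7.51735371e-03],
       [-9.92992453e-01,  5.22467248e-04, -1.18176624e-01],
       [ 1.18169238e-01, -7.63257892e-03, -9.92964136e-01]]), 't': array([0.25617372, 0.59864709, 0.89814421])} [0.48868299 0.26270861 0.96064533]
{'vfov': 45.158719664249084, 'cx': 313.59865729314873, 'cy': 234.8650279955763, 'k1': -0.1424850872562023, 'R': array([[ 0.99927812, -0.03379555,  0.0173522 ],
       [ 0.00476041, -0.34176573, -0.93977312],
       [ 0.03769053,  0.93917733, -0.34135813]]), 't': array([-0.58293965,  0.19756097,  0.60594486])} [ 0.55873998 -0.52127086  0.40262198]
```

View pics/t1.png

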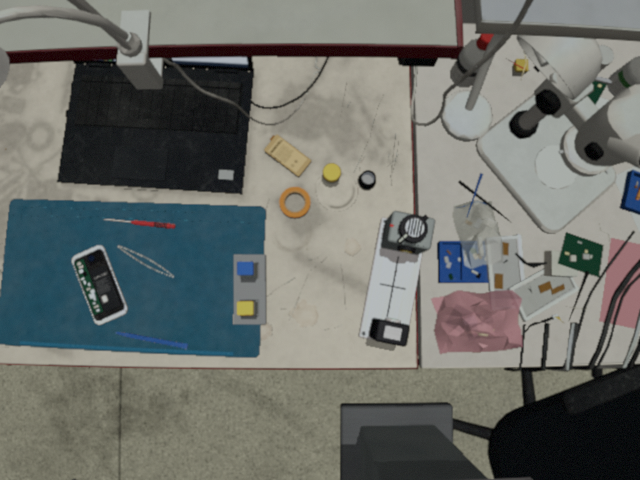

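View pics/s1.png

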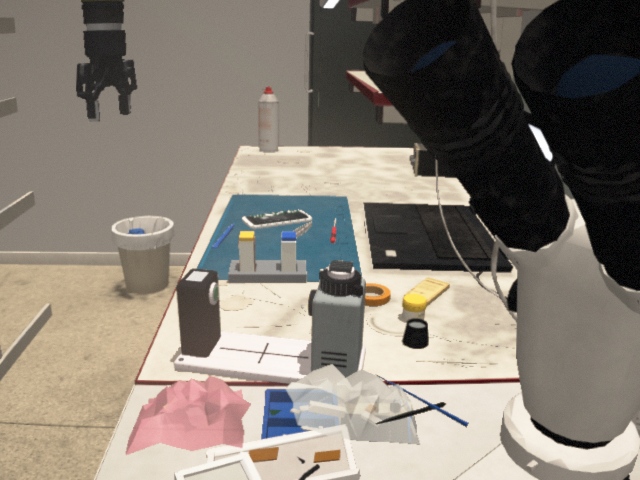

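Top: the blue-capped cuvette is at about (246,269), the amber cell at (246,308), and the photometer has its lamp at (410,230) and sensor at (390,331). Side: it agrees with this, and the lamp is the nearer grey head at (338,310).

```bash
python3 - <<'E'
from h import *
a=cv2.imread('pics/t1.png'); f=lambda x0,y0,x1,y1,k:cv2.resize(a[y0:y1,x0:x1],None,fx=k,fy=k,interpolation=cv2.INTER_CUBIC)
L=f(352,204,442,350,4)   # 360x584
Rr=f(222,244,276,334,6)  #324x540
c=np.zeros((584,700,3),np.uint8); c[:,:360]=L; c[:540,370:694]=Rr
cv2.imwrite('pics/t1c.png',c)
crop('s1.png','s1c.png',170,225,370,375,4)
E
```

```text
(no output)
```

View pics/t1c.png

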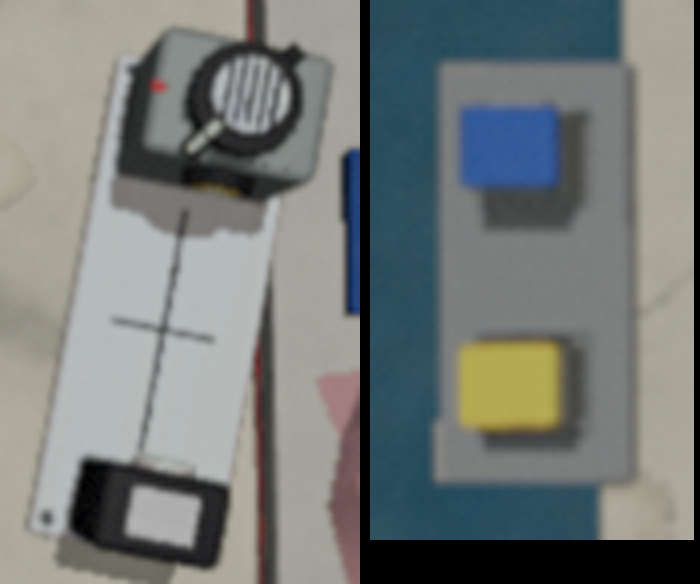

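View pics/s1c.png

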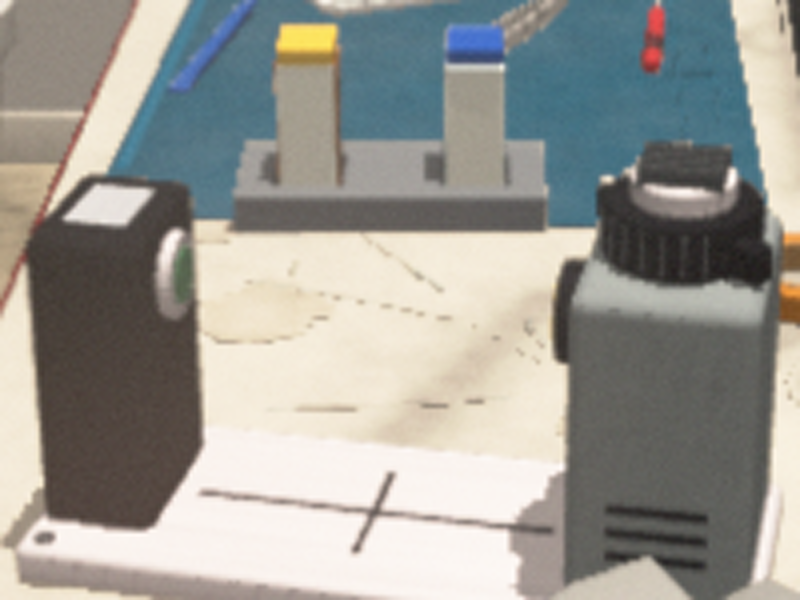

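```bash
python3 - <<'E'
from h import *
np.set_printoptions(precision=4,suppress=True)
A=lambda x,y:(352+(x+.5)/4-.5,204+(y+.5)/4-.5)
B=lambda x,y:(222+(x-370+.5)/6-.5,244+(y+.5)/6-.5)
S=lambda x,y:(170+(x+.5)/4-.5,225+(y+.5)/4-.5)
def p(l,n,uv,z): X=atz(n,*uv,z); print(l,X); return X
c=p('cross','top',A(163,330),.012)
e1=p('e1','top',A(184,212),.012); e2=p('e2','top',A(141,452),.012)
print('yaw',np.degrees(np.arctan2(*(e1-e2)[1::-1])))
b1=p('b1','top',A(120,58),.012); b2=p('b2','top',A(33,527),.012); print('yaw base',np.degrees(np.arctan2(*(b1-b2)[1::-1])),np.linalg.norm(b1-b2))
p('sink','top',A(255,91),.143); p('red','top',A(158,86),.113); p('ptr tip','top',A(190,150),.128);p('ptr in','top',A(222,122),.128)
q=[p('lamp','top',A(*k),.113) for k in((170,30),(333,62),(308,188),(146,152))]; print('lampc',np.mean(q,0))
q=[p('cap','top',B(*k),.076) for k in((460,106),(556,105),(558,187),(460,187))]; print('capc',np.mean(q,0))
q=[p('st','top',B(*k),.016) for k in((440,62),(632,62),(635,482),(438,482))]; print('stc',np.mean(q,0))
# side
cs=p('cross side','side',S(374,512),.012)
p('e1s','side',S(553,530),.012);p('e2s','side',S(200,492),.012)
# side cap front face corners top (z .076) front y
for k in((447,27),(504,27)): p('cap back top edge','side',S(*k),.076)
for k in((445,43),(504,43)): p('cap front top','side',S(*k),.076)
for k in((235,198),(547,200)): p('stand front top','side',S(*k),.016)
E
```

```text
cross [0.522  0.1155 0.012 ]
e1 [0.5777 0.1045 0.012 ]
e2 [0.465  0.1267 0.012 ]
yaw -11.14074604806814
b1 [0.6516 0.1338 0.012 ]
b2 [0.4305 0.1777 0.012 ]
yaw base -11.231171660475518 0.22538597108011924
sink [0.6154 0.0959 0.143 ]
red [0.6222 0.1314 0.113 ]
ptr tip [0.5928 0.1208 0.128 ]
ptr in [0.6046 0.1071 0.128 ]
lamp [0.6464 0.1258 0.113 ]
lamp [0.6327 0.0557 0.113 ]
lamp [0.5784 0.0681 0.113 ]
lamp [0.5938 0.1371 0.113 ]
lampc [0.6128 0.0967 0.113 ]
cap [0.5637 0.3993 0.076 ]
cap [0.564 0.371 0.076]
cap [0.54   0.3701 0.076 ]
cap [0.5399 0.3989 0.076 ]
capc [0.5519 0.3848 0.076 ]
st [0.5827 0.4151 0.016 ]
st [0.5827 0.3547 0.016 ]
st [0.4521 0.3526 0.016 ]
st [0.452  0.4137 0.016 ]
stc [0.5174 0.384  0.016 ]
cross side [0.5228 0.1141 0.012 ]
e1s [0.5794 0.1034 0.012 ]
e2s [0.4661 0.1259 0.012 ]
cap back top edge [0.5411 0.3938 0.076 ]
cap back top edge [0.5651 0.3941 0.076 ]
cap front top [0.5407 0.3741 0.076 ]
cap front top [0.565  0.3745 0.076 ]
stand front top [0.4544 0.3511 0.016 ]
stand front top [0.583  0.3503 0.016 ]
```

```bash
cat >> h.py <<'E'
from scipy.spatial.transform import Rotation as Ro
def go(x,y,z,jaw):
    o=manip.get_obs(); R=Ro.from_quat(o['orientation']); j=np.radians(jaw)
    Y=np.array([np.cos(j),np.sin(j),0]); Z=np.array([0,0,-1.]); X=np.cross(Y,Z)
    T=Ro.from_matrix(np.c_[X,Y,Z])
    d=R.inv().apply(np.array([x,y,z])-o['tool_pos'])*100; r=np.degrees((R.inv()*T).as_rotvec())
    yv=R.as_matrix()[:,1]
    print('t%.2f'%o['clock'],'pos',o['tool_pos'].round(4),'jaw%.1f'%np.degrees(np.arctan2(yv[1],yv[0])),'q',o['joints'].round(2),'F',o['ft_force'].round(1),'w%.4f'%o['grip_width'])
    print('dp',d.round(2),'rot',r.round(1))
E
python3 -c "
from h import *
go(.6155,.096,.215,43)"
```

```text
t0.10 pos [0.2145 0.5598 0.2305] jaw69.0 q [ 1.2   0.31 -0.05  1.21 -0.    1.57] F [ 0.4 -0.  -0.3] w0.0852
dp [-54.04 -28.96   1.6 ] rot [-0.1  0.  26. ]
```

Request:
{"fn": "carry_out", "kwargs": {
  "commands": [
    {"dp":[-27,-14.5,0.8],"rot":[0,0,13]},
    {"dp":[-54,-29,1.6],"rot":[0,0,26]},
    {"dp":[-54,-29,1.6],"rot":[0,0,26]},
    {"dp":[-54,-29,1.6],"rot":[0,0,26]},
    {"dp":[-54,-29,1.6],"rot":[0,0,26]},
    {"dp":[-54,-29,1.6],"rot":[0,0,26]},
    {"dp":[-54,-29,1.6],"rot":[0,0,26]},
    {"dp":[-54,-29,1.6],"rot":[0,0,26]},
    {"dp":[-54,-29,1.6],"rot":[0,0,26]},
    {"dp":[-54,-29,1.6],"rot":[0,0,26]}
  ],
  "hand": 1
}}

```text
clock: 0.93
tool_pos: [0.4873, 0.2429, 0.2199]
orientation: [0.398, 0.917, -0.001, -0.0]
ft_force: [0.7, 1.2, 0.6]
grip_width: 0.0854
```

```bash
python3 -c "
from h import *
go(.6155,.096,.18,43)"
```

```text
t0.93 pos [0.4873 0.2429 0.2199] jaw43.0 q [ 0.46  0.22 -0.2   1.16 -0.    1.28] F [0.7 1.2 0.6] w0.0854
dp [-19.48  -0.65   4.  ] rot [-0.1  0.   0. ]
```

Request:
{"fn": "carry_out", "kwargs": {
  "commands": [
    {"dp":[-10,-0.3,1],"rot":[0,0,0]},
    {"dp":[-19.5,-0.65,3],"rot":[0,0,0]},
    {"dp":[-19.5,-0.65,4],"rot":[0,0,0]},
    {"dp":[-19.5,-0.65,4],"rot":[0,0,0]},
    {"dp":[-19.5,-0.65,4],"rot":[0,0,0]},
    {"dp":[-19.5,-0.65,4],"rot":[0,0,0]},
    {"dp":[-19.5,-0.65,4],"rot":[0,0,0]},
    {"dp":[-19.5,-0.65,4],"rot":[0,0,0]},
    {"dp":[-19.5,-0.65,4],"rot":[0,0,0]}
  ]
}}

```text
clock: 1.68
tool_pos: [0.615, 0.0968, 0.1803]
orientation: [0.398, 0.917, -0.001, -0.0]
ft_force: [0.3, 0.4, 0.8]
grip_width: 0.0849
```

```bash
python3 -c "
from h import *
go(.6155,.096,.113,43)
snap('side','s2.png');snap('top','t2.png')
crop('s2.png','s2c.png',250,180,410,300,4)
print(proj('side',[.6155,.096,.18]))"
```

```text
t1.68 pos [0.615  0.0968 0.1803] jaw43.1 q [ 0.16  0.38 -0.07  1.12 -0.    0.98] F [0.3 0.4 0.8] w0.0849
dp [-0.09 -0.    6.73] rot [-0.1  0.   0.1]
[341.6588478  233.56908759]
```

View pics/s2c.png

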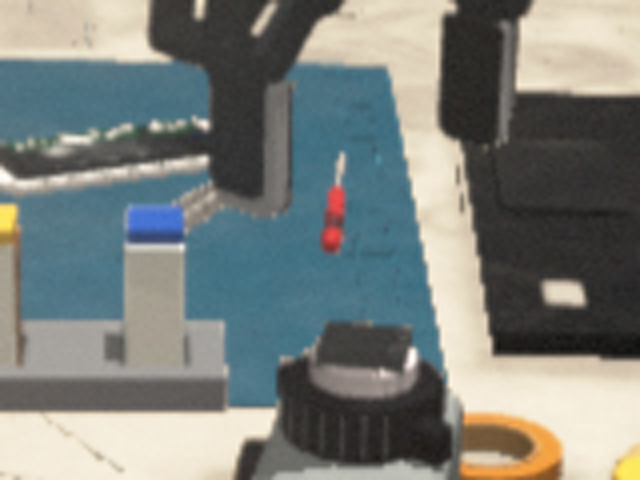

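The side crop shows open fingers at (250,190) and (480,120), either side of the ring at (363,390). The alignment agrees with the calibration, so I descend.

Request:
{"fn": "carry_out", "kwargs": {
  "commands": [
    {"dp":[-0.1,0,2],"rot":[0,0,0]},
    {"dp":[-0.1,0,4],"rot":[0,0,0]},
    {"dp":[-0.1,0,5.5],"rot":[0,0,0]},
    {"dp":[-0.1,0,6.4],"rot":[0,0,0]},
    {"dp":[-0.1,0,6.7],"rot":[0,0,0]},
    {"dp":[-0.1,0,6.7],"rot":[0,0,0]},
    {"dp":[-0.1,0,6.7],"rot":[0,0,0]}
  ]
}}

```text
clock: 2.37
tool_pos: [0.6162, 0.0967, 0.1145]
orientation: [0.397, 0.918, -0.0, 0.001]
ft_force: [0.2, -0.5, -0.4]
grip_width: 0.0855
```

Request:
{"fn": "carry_out", "kwargs": {
  "commands": [
    {"dp":[0,0,0],"rot":[0,0,0]},
    {"dp":[0,0,0],"rot":[0,0,0]},
    {"dp":[0,0,0],"rot":[0,0,0]},
    {"dp":[0,0,0],"rot":[0,0,0]},
    {"dp":[0,0,0],"rot":[0,0,0]},
    {"dp":[0,0,0],"rot":[0,0,0]},
    {"dp":[0,0,0],"rot":[0,0,0]},
    {"dp":[0,0,0],"rot":[0,0,0]}
  ],
  "hand": 0
}}

```text
clock: 3.03
tool_pos: [0.6159, 0.0959, 0.1158]
orientation: [0.398, 0.918, -0.001, 0.001]
ft_force: [-4.3, -2.6, 7.5]
grip_width: 0.046
```

```bash
python3 -c "
from h import *
go(.6155,.096,.113,-11.2)
print(manip.get_obs()['ft_torque'])"
```

```text
t3.03 pos [0.6159 0.0959 0.1158] jaw43.2 q [ 0.16  0.42 -0.16  0.99 -0.    0.97] F [-4.3 -2.6  7.5] w0.0460
dp [ 0.04 -0.03  0.28] rot [ 0.   0.2 54.4]
[-0.61777762  0.88699415  0.08246647]
```

Request:
{"fn": "carry_out", "kwargs": {
  "commands": [
    {"dp":[0,0,0],"rot":[0,0,4]},
    {"dp":[0,0,0],"rot":[0,0,8]},
    {"dp":[0,0,0],"rot":[0,0,13]},
    {"dp":[0,0,0],"rot":[0,0,18]},
    {"dp":[0,0,0],"rot":[0,0,23]},
    {"dp":[0,0,0],"rot":[0,0,28]},
    {"dp":[0,0,0],"rot":[0,0,33]},
    {"dp":[0,0,0],"rot":[0,0,38]},
    {"dp":[0,0,0],"rot":[0,0,43]},
    {"dp":[0,0,0],"rot":[0,0,43]}
  ]
}}

```text
clock: 3.87
tool_pos: [0.6157, 0.0958, 0.1159]
orientation: [0.707, 0.707, -0.001, 0.001]
ft_force: [-0.8, -0.3, 0.5]
grip_width: 0.0455
```

```bash
python3 -c "
from h import *
go(.6159,.0959,.1158,-11.2)
print(manip.get_obs()['ft_torque'])"
```

```text
t3.87 pos [0.6157 0.0958 0.1159] jaw0.0 q [ 0.16  0.42 -0.16  0.99 -0.    1.73] F [-0.8 -0.3  0.5] w0.0455
dp [0.01 0.02 0.01] rot [ 0.   0.1 11.2]
[-0.0082568   0.35859355 -0.02075115]
```

Request:
{"fn": "carry_out", "kwargs": {
  "commands": [
    {"dp":[0,0,0],"rot":[0,0,4]},
    {"dp":[0,0,0],"rot":[0,0,7]},
    {"dp":[0,0,0],"rot":[0,0,10]},
    {"dp":[0,0,0],"rot":[0,0,12]},
    {"dp":[0,0,0],"rot":[0,0,13]},
    {"dp":[0,0,0],"rot":[0,0,14]},
    {"dp":[0,0,0],"rot":[0,0,15]},
    {"dp":[0,0,0],"rot":[0,0,15]},
    {"dp":[0,0,0],"rot":[0,0,15]}
  ]
}}

```text
clock: 4.62
tool_pos: [0.616, 0.0974, 0.1159]
orientation: [0.793, 0.609, 0.001, -0.0]
ft_force: [0.8, 5.3, -1.7]
grip_width: 0.0458
```

```bash
python3 -c "
from h import *
go(.6159,.0959,.19,-11.2)
print(manip.get_obs()['ft_torque'])"
```

```text
t4.62 pos [0.616  0.0974 0.1159] jaw-15.0 q [ 0.16  0.42 -0.16  0.99  0.    1.99] F [ 0.8  5.3 -1.7] w0.0458
dp [-0.14  0.04 -7.41] rot [ 0.  -0.1 -3.8]
[ 1.21514048 -0.15306759  0.4382352 ]
```

Yaw torque rose to 0.44 N m, which means the ring is against the end stop. Next I open, lift and check.

Request:
{"fn": "carry_out", "kwargs": {
  "commands": [
    {"dp":[0,0,0],"rot":[0,0,0]},
    {"dp":[0,0,0],"rot":[0,0,0]},
    {"dp":[0,0,0],"rot":[0,0,0]},
    {"dp":[0,0,0],"rot":[0,0,0]},
    {"dp":[0,0,0],"rot":[0,0,0]},
    {"dp":[0,0,0],"rot":[0,0,0]},
    {"dp":[0,0,0],"rot":[0,0,0]}
  ],
  "hand": 1
}}

```text
clock: 5.2
tool_pos: [0.6161, 0.0973, 0.1161]
orientation: [0.793, 0.609, 0.001, 0.0]
ft_force: [0.4, -0.3, 0.0]
grip_width: 0.0855
```

Request:
{"fn": "carry_out", "kwargs": {
  "commands": [
    {"dp":[0,0,-2],"rot":[0,0,0]},
    {"dp":[0,0,-5],"rot":[0,0,0]},
    {"dp":[0,0,-8],"rot":[0,0,0]},
    {"dp":[0,0,-8],"rot":[0,0,0]},
    {"dp":[0,0,-8],"rot":[0,0,0]}
  ]
}}

```text
clock: 5.62
tool_pos: [0.6176, 0.0974, 0.1984]
orientation: [0.794, 0.609, 0.003, 0.001]
ft_force: [0.5, 0.4, -0.4]
grip_width: 0.0853
```

```bash
python3 -c "
from h import *
go(.5525,.3845,.2,90)
go(.5525,.3845,.2,-90)"
```

```text
t5.62 pos [0.6176 0.0974 0.1984] jaw-15.0 q [ 0.16  0.37 -0.04  1.15  0.    1.99] F [ 0.5  0.4 -0.4] w0.0853
dp [ 26.04 -13.73  -0.15] rot [ 4.00e-01  1.00e-01 -1.05e+02]
t5.62 pos [0.6176 0.0974 0.1984] jaw-15.0 q [ 0.16  0.37 -0.04  1.15  0.    1.99] F [ 0.5  0.4 -0.4] w0.0853
dp [ 26.04 -13.73  -0.15] rot [ 0.1 -0.3 75. ]
```

Request:
{"fn": "carry_out", "kwargs": {
  "commands": [
    {"dp":[4,-2,0],"rot":[0,0,-7]},
    {"dp":[8,-4,0],"rot":[0,0,-14]},
    {"dp":[11,-6,0],"rot":[0,0,-21]},
    {"dp":[15,-8,0],"rot":[0,0,-28]},
    {"dp":[19,-10,0],"rot":[0,0,-35]},
    {"dp":[22,-12,0],"rot":[0,0,-42]},
    {"dp":[26,-13.7,-0.1],"rot":[0,0,-49]},
    {"dp":[26,-13.7,-0.1],"rot":[0,0,-56]},
    {"dp":[26,-13.7,-0.1],"rot":[0,0,-63]},
    {"dp":[26,-13.7,-0.1],"rot":[0,0,-70]}
  ]
}}

```text
clock: 6.45
tool_pos: [0.5514, 0.3849, 0.1975]
orientation: [0.297, 0.955, 0.0, 0.002]
ft_force: [0.3, -0.2, -0.4]
grip_width: 0.0855
```

```bash
python3 -c "
from h import *
go(.5525,.3845,.15,90)
snap('top','t3.png');crop('t3.png','t3c.png',380,194,440,264,6)"
```

```text
t6.45 pos [0.5514 0.3849 0.1975] jaw55.4 q [ 0.61  0.46  0.09  1.2  -0.    1.21] F [ 0.3 -0.2 -0.4] w0.0855
dp [-0.1   0.02  4.75] rot [  0.1   0.2 -34.6]
```

View pics/t3c.png

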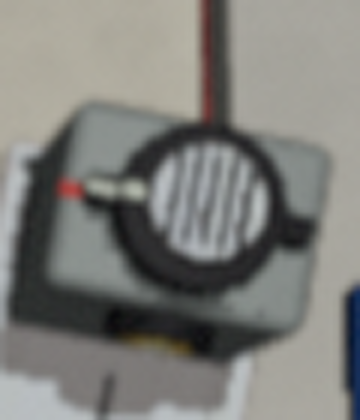

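The white pointer (115,188) runs straight into the red mark (70,188), so the ring is locked. On to the cuvette.

Request:
{"fn": "carry_out", "kwargs": {
  "commands": [
    {"dp":[-0.1,0,1],"rot":[0,0,-7]},
    {"dp":[-0.1,0,3],"rot":[0,0,-14]},
    {"dp":[-0.1,0,5],"rot":[0,0,-21]},
    {"dp":[-0.1,0,6.5],"rot":[0,0,-28]},
    {"dp":[-0.1,0,7],"rot":[0,0,-34.6]},
    {"dp":[-0.1,0,7],"rot":[0,0,-34.6]},
    {"dp":[-0.1,0,7],"rot":[0,0,-34.6]},
    {"dp":[-0.1,0,7],"rot":[0,0,-34.6]}
  ]
}}

```text
clock: 7.17
tool_pos: [0.5529, 0.3837, 0.1278]
orientation: [-0.0, 1.0, -0.0, 0.002]
ft_force: [0.1, 0.1, 0.6]
grip_width: 0.0853
```

```bash
python3 -c "
from h import *
go(.5525,.3845,.023,90)
snap('side','s4.png');snap('top','t4.png');crop('s4.png','s4c.png',215,160,335,290,4)
a=cv2.imread('pics/s4c.png');t=cv2.resize(cv2.imread('pics/t4.png')[215:335,200:290],None,fx=4.3,fy=4.3,interpolation=cv2.INTER_CUBIC)
h=max(a.shape[0],t.shape[0]);c=np.zeros((h,a.shape[1]+t.shape[1]-100,3),np.uint8) if 0 else np.zeros((h,800,3),np.uint8)
c[:a.shape[0],:410]=a[:,:410];c[:t.shape[0],413:800]=t[:,:387];cv2.imwrite('pics/c4.png',c)
o=manip.get_obs()['tool_pos'];print(proj('side',o),proj('side',[.5525,.3845,.076]),proj('side',[.5525,.37,.04]))"
```

```text
t7.17 pos [0.5529 0.3837 0.1278] jaw90.1 q [ 0.61  0.5  -0.01  1.06 -0.    0.61] F [0.1 0.1 0.6] w0.0853
dp [ 0.08  0.08 10.48] rot [-0.   0.2  0.1]
[288.58135597 203.28391627] [288.09796889 233.28116155] [287.98701796 256.57211499]
```

View pics/c4.png

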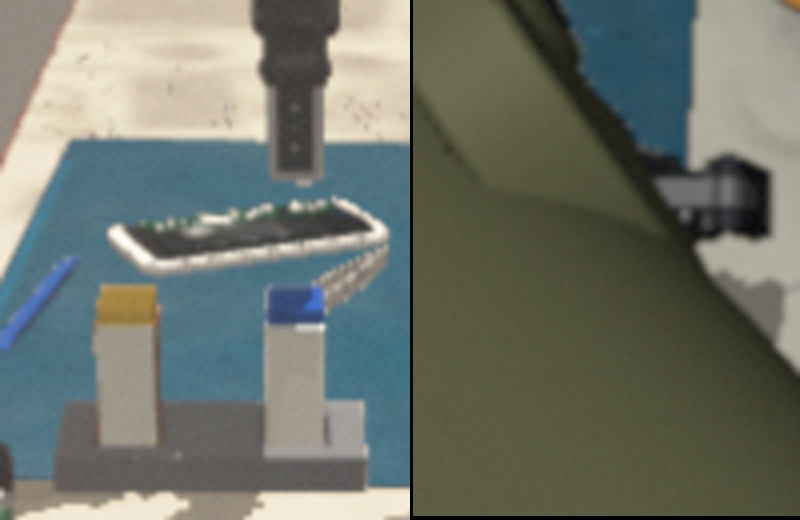

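The side crop shows the near finger at x 268–325 above the blue-capped cuvette at x 265–324. I compare both with predicted projections.

```bash
python3 -c "
from h import *
f=lambda X:(proj('side',X)-[215,160])*4+1.5
for z in(.14,.16): print('finger',f([.5419,.33,z]),f([.5639,.33,z]))
for z in(.03,.07): print('cuv@.5525',f([.5405,.3695,z]),f([.5645,.3695,z]))
print(f([.5525,.3845,.076]),f([.5525,.3845,.016]))
"
```

```text
finger [265.68526688 186.18188749] [322.80544442 186.52466768]
finger [265.63395573 136.18067346] [323.1745003  136.55700098]
cuv@.5525 [264.647254   410.31954634] [322.13584164 410.52481222]
cuv@.5525 [264.40551981 320.56687807] [322.73848184 320.83196551]
[293.89187556 294.6246462 ] [293.61626485 427.1684175 ]
```

Request:
{"fn": "carry_out", "kwargs": {
  "commands": [
    {"dp":[0.09,0.08,2],"rot":[0,0,0]},
    {"dp":[0.09,0.08,4.5],"rot":[0,0,0]},
    {"dp":[0.09,0.08,7],"rot":[0,0,0]},
    {"dp":[0.09,0.08,9],"rot":[0,0,0]},
    {"dp":[0.09,0.08,10],"rot":[0,0,0]},
    {"dp":[0.09,0.08,10.4],"rot":[0,0,0]},
    {"dp":[0.09,0.08,10.4],"rot":[0,0,0]},
    {"dp":[0.09,0.08,10.4],"rot":[0,0,0]},
    {"dp":[0.09,0.08,10.4],"rot":[0,0,0]}
  ]
}}

```text
clock: 8.02
tool_pos: [0.5539, 0.3857, 0.0261]
orientation: [-0.001, 1.0, 0.001, 0.003]
ft_force: [-0.3, 0.9, 0.3]
grip_width: 0.0856
```

```bash
python3 -c "
from h import *
go(.552,.3845,.0235,90)"
```

```text
t8.02 pos [0.5539 0.3857 0.0261] jaw90.1 q [ 0.61  0.58 -0.12  0.86 -0.    0.61] F [-0.3  0.9  0.3] w0.0856
dp [ 0.19 -0.12  0.26] rot [0.1 0.4 0.1]
```

Request:
{"fn": "carry_out", "kwargs": {
  "commands": [
    {"dp":[0.19,-0.12,0.25],"rot":[0.1,0.4,0.1]},
    {"dp":[0.19,-0.12,0.25],"rot":[0.1,0.4,0.1]},
    {"dp":[0.19,-0.12,0.25],"rot":[0.1,0.4,0.1]},
    {"dp":[0.19,-0.12,0.25],"rot":[0.1,0.4,0.1]},
    {"dp":[0.19,-0.12,0.25],"rot":[0.1,0.4,0.1]}
  ]
}}

```text
clock: 8.43
tool_pos: [0.5521, 0.3845, 0.0238]
orientation: [-0.0, 1.0, 0.0, 0.0]
ft_force: [0.1, 0.5, 0.1]
grip_width: 0.0851
```

```bash
python3 -c "
from h import *
go(.552,.3845,.0235,90)"
```

```text
t8.43 pos [0.5521 0.3845 0.0238] jaw90.0 q [ 0.61  0.59 -0.12  0.86  0.    0.61] F [0.1 0.5 0.1] w0.0851
dp [0.01 0.   0.03] rot [0. 0. 0.]
```

Accurate now, so I close.

Request:
{"fn": "carry_out", "kwargs": {
  "commands": [
    {"dp":[0,0,0],"rot":[0,0,0]},
    {"dp":[0,0,0],"rot":[0,0,0]},
    {"dp":[0,0,0],"rot":[0,0,0]},
    {"dp":[0,0,0],"rot":[0,0,0]},
    {"dp":[0,0,0],"rot":[0,0,0]},
    {"dp":[0,0,0],"rot":[0,0,0]},
    {"dp":[0,0,0],"rot":[0,0,0]},
    {"dp":[0,0,0],"rot":[0,0,0]},
    {"dp":[0,0,0],"rot":[0,0,0]},
    {"dp":[0,0,0],"rot":[0,0,0]}
  ],
  "hand": 0
}}

```text
clock: 9.27
tool_pos: [0.5522, 0.3846, 0.0239]
orientation: [-0.0, 1.0, 0.0, 0.0]
ft_force: [0.4, -0.6, 1.2]
grip_width: 0.0293
```

Request:
{"fn": "carry_out", "kwargs": {
  "commands": [
    {"dp":[0,0,-0.5],"rot":[0,0,0]},
    {"dp":[0,0,-1],"rot":[0,0,0]},
    {"dp":[0,0,-1.5],"rot":[0,0,0]},
    {"dp":[0,0,-2.5],"rot":[0,0,0]},
    {"dp":[0,0,-4],"rot":[0,0,0]},
    {"dp":[0,0,-6],"rot":[0,0,0]},
    {"dp":[0,0,-8.5],"rot":[0,0,0]},
    {"dp":[0,0,-11.5],"rot":[0,0,0]},
    {"dp":[0,0,-15],"rot":[0,0,0]},
    {"dp":[0,0,-17.5],"rot":[0,0,0]}
  ]
}}

```text
clock: 10.1
tool_pos: [0.5526, 0.3848, 0.203]
orientation: [-0.0, 1.0, 0.001, 0.001]
ft_force: [1.0, 0.7, -0.6]
grip_width: 0.0294
```

```bash
python3 -c "
from h import *
go(.5215,.115,.20,78.8)"
```

```text
t10.10 pos [0.5526 0.3848 0.203 ] jaw90.0 q [0.61 0.46 0.1  1.21 0.   0.61] F [ 1.   0.7 -0.6] w0.0294
dp [  3.13 -26.98   0.23] rot [ 0.2  0.1 11.2]
```

Request:
{"fn": "carry_out", "kwargs": {
  "commands": [
    {"dp":[0.4,-3,0],"rot":[0,0,2]},
    {"dp":[0.8,-7,0],"rot":[0,0,4]},
    {"dp":[1.3,-11,0.1],"rot":[0,0,6]},
    {"dp":[1.7,-15,0.1],"rot":[0,0,8]},
    {"dp":[2.2,-19,0.2],"rot":[0,0,9]},
    {"dp":[2.7,-23,0.2],"rot":[0,0,10]},
    {"dp":[3,-26,0.2],"rot":[0.2,0.1,11]},
    {"dp":[3.1,-27,0.2],"rot":[0.2,0.1,11.2]},
    {"dp":[3.1,-27,0.2],"rot":[0.2,0.1,11.2]},
    {"dp":[3.1,-27,0.2],"rot":[0.2,0.1,11.2]}
  ]
}}

```text
clock: 10.93
tool_pos: [0.5222, 0.1149, 0.2011]
orientation: [0.098, 0.995, 0.0, 0.001]
ft_force: [0.1, 0.2, 0.1]
grip_width: 0.0295
```

```bash
python3 -c "
from h import *
go(.5215,.115,.13,78.8)"
```

```text
t10.93 pos [0.5222 0.1149 0.2011] jaw78.8 q [ 0.22  0.2  -0.26  1.11 -0.    0.41] F [0.1 0.2 0.1] w0.0295
dp [ 0.09 -0.    7.11] rot [ 0.   0.1 -0. ]
```

Request:
{"fn": "carry_out", "kwargs": {
  "commands": [
    {"dp":[0.09,0,1],"rot":[0,0.1,0]},
    {"dp":[0.09,0,3],"rot":[0,0.1,0]},
    {"dp":[0.09,0,5],"rot":[0,0.1,0]},
    {"dp":[0.09,0,7],"rot":[0,0.1,0]},
    {"dp":[0.09,0,9],"rot":[0,0.1,0]},
    {"dp":[0.09,0,10.5],"rot":[0,0.1,0]},
    {"dp":[0.09,0,11.3],"rot":[0,0.1,0]},
    {"dp":[0.09,0,11.5],"rot":[0,0.1,0]},
    {"dp":[0.09,0,11.5],"rot":[0,0.1,0]},
    {"dp":[0.09,0,11.5],"rot":[0,0.1,0]}
  ]
}}

```text
clock: 11.77
tool_pos: [0.5221, 0.1157, 0.0867]
orientation: [0.097, 0.995, 0.0, 0.0]
ft_force: [0.3, 0.4, -1.7]
grip_width: 0.0291
```

```bash
python3 -c "
from h import *
go(.5215,.115,.0858,78.8)
snap('side','s5.png');crop('s5.png','s5c.png',170,225,370,375,4)"
```

```text
t11.77 pos [0.5221 0.1157 0.0867] jaw78.8 q [ 0.22  0.3  -0.42  0.85  0.    0.41] F [ 0.3  0.4 -1.7] w0.0291
dp [ 0.05 -0.08  0.09] rot [0.1 0.1 0. ]
```

View pics/s5c.png

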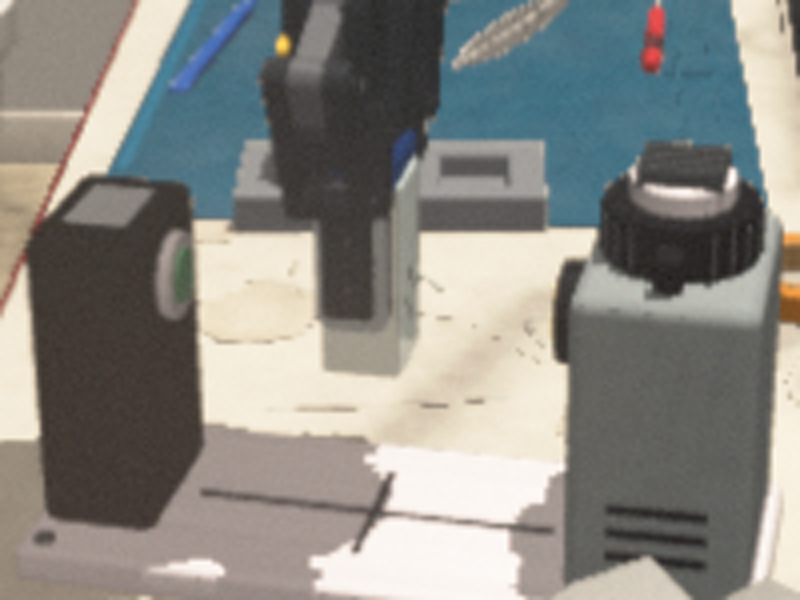

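The side crop shows the cuvette upright, with front bottom corners at (323,372) and (400,375). Its clear face looks along the beam with ticks near (412,280), and the fingers are on the frosted face. I compare with predictions.

```bash
python3 -c "
from h import *
f=lambda X:((proj('side',X)-[170,225])*4+1.5).round(1)
a=np.radians(-11.2);ex=np.array([np.cos(a),np.sin(a),0]);ey=np.array([-ex[1],ex[0],0]);ez=np.array([0,0,1.])
P=np.array([.5225,.1148,0]);W=lambda O,x,y,z:O+ex*x*1e-3+ey*y*1e-3+ez*z*1e-3
C=np.array([.5221,.1157,.0688])
print('bottom front L,R',f(W(C,-12,-15,0)),f(W(C,12,-15,0)),f(W(C,13,-11,0)),f(W(C,13,11,0)),'tick',f(W(C,13,0,22)))
print('eye',f(W(P,-60,0,90)),'cross',f(W(P,0,0,12)),'sensor inner near edge top/bot',f(W(P,-64,-28,111)),f(W(P,-64,-28,12)),'lamp',f(W(P,67,-38,113)),f(W(P,123,-38,113)))
print('cross ends',f(W(P,0,-25,12)),f(W(P,0,25,12)))
"
```

```text
bottom front L,R [318.7 369.9] [395.6 377.4] [401.8 371.6] [418.  338.9] tick [409.4 290.8]
eye [181.2 273.2] cross [373.2 510.9] sensor inner near edge top/bot [135.2 248.1] [152.8 535.2] lamp [566.2 296.6] [764.3 313.8]
cross ends [353.8 552.8] [391.5 471.5]
```

```bash
python3 -c "
from h import *
crop('s5.png','s5d.png',205,255,325,345,6)"
```

```text
(no output)
```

View pics/s5d.png

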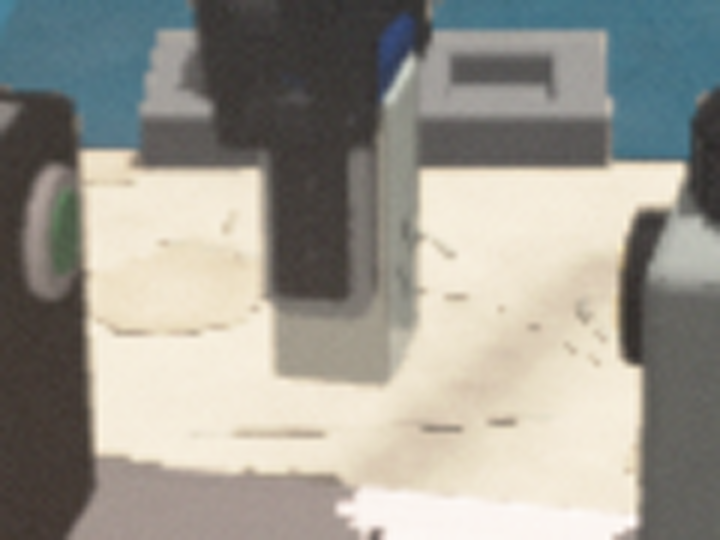

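Prediction and picture agree within about 1 mm. I make a small final correction to (0.521, 0.1148, 0.0859).

```bash
python3 -c "
from h import *
go(.521,.1148,.0859,78.8)"
```

```text
t11.82 pos [0.5224 0.1156 0.087 ] jaw78.8 q [ 0.22  0.29 -0.42  0.85  0.    0.41] F [-0.2 -0.7  0.1] w0.0293
dp [ 0.12 -0.11  0.11] rot [0.1 0.1 0. ]
```

Request:
{"fn": "carry_out", "kwargs": {
  "commands": [
    {"dp":[0.05,-0.05,0.05],"rot":[0.1,0.1,0]},
    {"dp":[0.12,-0.11,0.11],"rot":[0.1,0.1,0]},
    {"dp":[0.12,-0.11,0.11],"rot":[0.1,0.1,0]},
    {"dp":[0.12,-0.11,0.11],"rot":[0.1,0.1,0]},
    {"dp":[0.12,-0.11,0.11],"rot":[0.1,0.1,0]},
    {"dp":[0.12,-0.11,0.11],"rot":[0.1,0.1,0]}
  ]
}}

```text
clock: 12.32
tool_pos: [0.521, 0.1147, 0.086]
orientation: [0.098, 0.995, -0.0, -0.0]
ft_force: [-0.1, -0.2, -0.6]
grip_width: 0.0292
```

```bash
python3 -c "
from h import *
go(.521,.1148,.0859,78.8)
print(manip.get_obs()['qvel'].round(4))
t=snap('top','t6.png');s=snap('side','s6.png')
a=cv2.resize(cv2.imread('pics/t6.png')[200:350,340:440],None,fx=3.6,fy=3.6,interpolation=cv2.INTER_CUBIC)
b=cv2.resize(cv2.imread('pics/s6.png')[225:360,170:280],None,fx=4,fy=4,interpolation=cv2.INTER_CUBIC)
c=np.zeros((540,800,3),np.uint8);c[:,:360]=a;c[:,360:]=b;cv2.imwrite('pics/c6.png',c)"
```

```text
t12.32 pos [0.521  0.1147 0.086 ] jaw78.8 q [ 0.22  0.3  -0.42  0.85 -0.    0.41] F [-0.1 -0.2 -0.6] w0.0292
dp [0.01 0.01 0.01] rot [-0. -0. -0.]
[ 0.0003  0.0029 -0.0022  0.0018  0.0003 -0.0001]
```

View pics/c6.png

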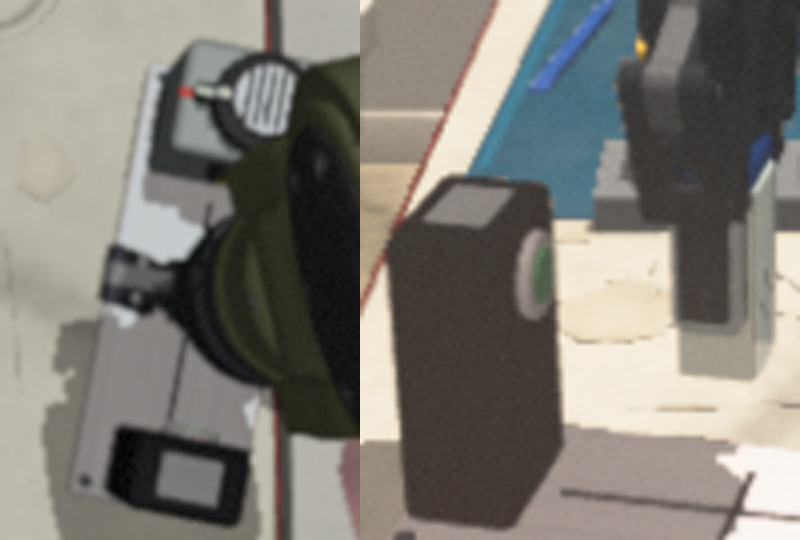

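The top half shows the pointer still on the red mark (205,90) and the hand clear of both heads. The side half shows the cuvette upright at (720,360), with no contact. I'm handing in.

```bash
python3 -c "
from cell import manip
print(manip.close_job())"
```

```text
the job is handed in; nothing more can be done
None
```

I handed the job in at about 12.4 s, with the ring locked and the cuvette held in the light path. No verdict was reported.

- **Lock ring:** I turned it clockwise to its end stop, where the yaw torque rose to 0.44 N m. The last top picture still shows the white pointer on the red mark.
- **Cuvette:** I gripped it by its frosted faces, with a measured opening of 29 mm, and moved it to mid gap. The tool stands vertical at [0.521, 0.1147, 0.086] with the jaws square to the beam. The wrist force was under 1 N and the joints were practically still. The pictures show it upright and clear of both lamp and sensor.
- **Accuracy:** I put the target within about 1 mm of beam mid. The two cameras disagreed by 1–1.5 mm, mostly in y. Before the last correction, the ticks read about 1 mm higher in the picture than predicted, while the bottom corners matched in height; I took the ticks as the less exact reading.
- **Not checked:** I did not look at the amber cell again after the lift. It was undisturbed just before the grasp, and nothing went near it.

I viewed nine pictures.

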